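# Bring the cell cup round to the front of the parts carousel and hold it there

### The job

The turntable of the parts carousel is braked. Grip the bar knob on top of it and push it straight down to its stop to free the brake, then, keeping it down, turn the carousel clockwise (seen from above) until the cup with the battery cell standing in it is at the front, in line with the steel pointer on the fixed base. Finish holding: keep hold of the knob, pressed down to its stop, with the carousel still, and leave everything else on the bench alone.

Things in the scene. Friction and masses are not known exactly. Their poses are not given: they have to be found in the camera images.
- carousel_base: grey round base of the carousel, 216 mm across, 26 mm high, fixed to the bench; origin at the centre of its underside, on the carousel's upright axis; the pointer stands on its own -x side. On it turns an aluminium disc 228 mm across, its top 35 mm above the bench, with five equal grey open cups
- pointer (a point): tip of the steel pointer on the fixed base, 134 mm from the axis and 35 mm above the bench: the front
- cell_top (a point): centre of the top of the grey battery cell (32 mm across) that stands in one of the five cups, the cup to be brought to the front; 111 mm above the bench; turns with the turntable. The cups are 64 mm across, equally spaced, centres 76 mm from the axis, rims 75 mm above the bench
- knob_grip (a point): centre of the black bar knob, on the axis, 131 mm above the bench when up. The bar is 56 mm long along this point's x, 20 mm thick along its y (grip these flat sides), 28 mm high (top 14 mm above this point); a collar 42 mm across begins 14 mm below this point. The bar lies in line with the cell cup and turns with the turntable
- turntable (a joint): angle of the turntable on the base, rad: 0 when the cell cup is in line with the pointer, growing counterclockwise seen from above; it starts between 0.55 and 1.45 and must be turned back to 0. Stops at -2.2 and 2.2. Braked while the knob is up (slips at about 0.5 N m); turns easily with the knob down
- knob (a joint): how far the knob is pushed down, m: 0 up, 0.008 at its stop; springs push it up, with about 3 N when up, 11 N from about 0.003 on, 12 N at the stop, and lift it again if let go; the brake is free from about 0.0035
- cutters: side cutters with red handles lying to the left of the carousel, 141x50x11 mm; origin at the centre of the underside; to be left alone
- driver: screwdriver with a yellow handle lying to the right of the carousel, 177x26x29 mm; origin at the centre of the underside; to be left alone
- multimeter: multimeter lying on its back at the left, 158x80x46 mm; origin at the centre of the underside; to be left alone
- tea_mug: white mug at the right, 97 mm high; origin at the centre of the underside; to be left alone
- spare_cell: single battery cell standing on the bench at the left, 32 mm across, 72 mm high; origin at the centre of the underside; to be left alone
- tape: roll of clear tape lying flat at the right, 130 mm across, 25 mm high; origin at the centre of the underside; to be left alone
- flux_tin: small round tin at the right, 51 mm across, 21 mm high; origin at the centre of the underside; to be left alone
- board: protection board lying flat at the left near the bench's front edge, 97x64x9 mm; origin at the centre of the underside; to be left alone

How it is judged:
On the way, in this order (a step that is already met when the one before it is completed fails the run):
1. the knob is pushed down to its stop (over 6 mm of its 8) with the fingers, before the carousel has been turned (the cell less than 12 mm from where it started) (value of joint knob above 0.006 m and distance of cell_top from where it was at the start of the episode below 0.012 m and contact force between the fingers and knob above 2 N), for 0.2 s.
2. the cell cup is at the front, within 0.12 rad of the pointer, with the knob still down (value of joint turntable between -0.12 and 0.12 rad and value of joint knob above 0.006 m), for 0.2 s.
At the end, for the whole second after the job is handed in: The fingers hold the knob (over 2 N of contact) pressed more than 6 mm of its 8 mm down, with the cell cup within 0.12 rad (9 mm at the cup) of the pointer and the turntable still (under 0.05 rad/s) (all of step 2 and velocity of joint turntable between -0.05 and 0.05 rad/s and contact force between the fingers and knob above 2 N); the arm keeps its last pose, push and grip.
It fails at once if a thing lying round the carousel is moved more than 30 mm (distance of any of cutters, driver, multimeter, tea_mug, spare_cell, tape, flux_tin, board from where it was at the start of the episode above 0.03 m).
It also fails if it takes over 32 s, if anything falls off the work surface, if the arm or the gripper's body presses on something with over 40 N, if the wrist force passes 120 N, or if a joint passes its speed limit or range.

### The arm

A 6-joint arm with a two-finger parallel gripper is mounted at the origin on a cart in front of the work surface, level with it; the furniture and walls round the work are solid. World frame = base frame: x ahead of the robot, y to its left, z up, the work surface at z = 0. Lengths are in m, angles in rad, forces in N, time in s.
With the tool pointing down it reaches from about 0.325 to 0.775 m from the base axis. Payload 5.5 kg.
Tool frame: the origin (TCP) lies midway between the tips of the shut fingers; the grasp point (between the pads) lies 19 mm behind it (robot.grip_point_offset is the distance from the TCP to the grasp point, in m); z points along the fingers, y is the line along which they close (so a half turn about z gives the same grasp; the last joint's range is limited). The gripper opens to 88 mm and grips with 3 to 60 N. Pads are 20 mm wide; open, the fingers measure 115 mm over their backs; the gripper's body (75 mm by 178 mm) begins 61 mm behind the grasp point.
Start: joints at [-1.184, 0.091, 1.231, -0, 1.82, -0.057], TCP at [0.258, -0.542, 0.2] pointing down, gripper open.
Joint ranges: [-2.87, 2.87], [-0.86, 2.18], [0.17, 2.46], [-1.51, 4.65], [0.06, 2.69], [-2.65, 2.65]. Speed limits (rad/s): [2.57, 2.57, 3.01, 3.14, 3.14, 3.14].

### API

Orientations are given as a unit quaternion [x, y, z, w].
In Python, from plant import robot gives the robot as it stands.
- The arm moves only by the tool arm_command, never from a script. Its argument "plan" is a list of rows, each an object of numbers: "grip": the opening, from 0 (shut) to 1 (fully open); "dx", "dy", "dz": the shift along the tool's x, y, z in units of 30 mm (1.0 is 30 mm); "wx", "wy", "wz": the turn, a rotation vector about the tool's x, y, z in units of 5 degrees (1.0 is 5 degrees). A call has 1 to 12 rows; each row is the pose to reach, as a shift and turn from the pose commanded when the call began, along the tool's axes at that moment; what a row does not reach only later rows make up. A row lasts 1/10 s, in which the tool goes at most 50 mm and 8.59 degrees, less where a joint would pass 70% of its speed; a pose out of reach is approached as far as the arm can. A call with a gripper value outside its range is refused whole. The fingers move at their own pace and stop on an object; "grip_force" is the grip in N (left out, the last holds). Time passes only in rows, so rows that repeat a pose let the fingers close. It gives the time, the measured TCP pose, the force, the opening and the grip force at its end, in the units of the state.
- robot.observe(): the state, without advancing time (a new reading comes with each control period).
- robot.snapshot(name): name is "scene" or "top" or "wrist"; returns a dict with "img" (480x640x3 uint8, blue, green, red), "z_map" (480x640 float32, m along the optical axis (not along the pixel's ray), 0 where there is no reading), "vfov" (degrees; the focal length in pixels is half the picture's height over the tangent of half this angle, whatever the lens; pixels are square), "cx", "cy" (the principal point, pixels), "dist_coeffs" ([k1, k2, p1, p2, k3] as OpenCV has them; the pictures are not rectified), "cam_to_world" (4x4, takes a point from camera to world coordinates). Camera axes: x right, y down, z forward; pixel columns grow to the right and rows downward; lengths in m; the calibration is good to about 2 mm. A picture is of the moment at which its call begins.
- robot.sign_off(): hands the job in; it is judged then, once.
The state is a dict: "time_s": time; "qpos": joint angles; "qd": joint speeds; "tau": joint torques, N m; "position": TCP position; "eef_rot": TCP orientation; "force": force on the tool from outside, world axes, zero at the start; "moment": the same for the moment, N m; "grip_width": opening from 0.0 (shut) to 1.0 (fully open); "grasp_force": force on a finger pad.
Only numpy, scipy, OpenCV 4.12 (cv2) and the standard library are available. Lean on these libraries where they do the work, as an engineer would, in place of code of your own. Each camera call takes 0.05 s, during which the arm holds its last target. There are 200 camera calls.

## Working session

There is one attempt and no reset: what is moved stays moved. The work goes in short steps, Python scripts to look and compute and a tool call to move; the robot and the scene stay as the last step left them, time stands still between calls to the robot, and variables do not carry over. Pictures are saved under pics/ and viewed, at most 10 in all, crops included, and the job is handed in when it is done.

Besides the shell and the picture viewer there is one more tool, called after "Emit:" in YAML: its name, and indented under it one key for each argument. arm_command: Moves the arm, as the interface text tells. Its arguments: {"type":"object","properties":{"plan":{"type":"array"},"grip_force":{"type":"number"}},"required":["plan"]}

```bash
mkdir -p pics; cat > h.py <<'E'
import numpy as np, cv2
from plant import robot
def snap(n,f=None):
    s=robot.snapshot(n)
    if f: cv2.imwrite('pics/'+f,s['img'])
    np.save('/tmp/%s.npy'%n,s,allow_pickle=True)
    return s
def K(s):
    f=240/np.tan(np.radians(s['vfov'])/2)
    return np.array([[f,0,s['cx']],[0,f,s['cy']],[0,0,1.]])
def plane(s,uv,z):
    uv=np.array(uv,float).reshape(-1,1,2)
    n=cv2.undistortPoints(uv,K(s),np.array(s['dist_coeffs'])).reshape(-1,2)
    T=np.array(s['cam_to_world']); d=np.c_[n,np.ones(len(n))]@T[:3,:3].T
    return T[:3,3]+d*((z-T[2,3])/d[:,2])[:,None]
def cloud(s):
    v,u=np.mgrid[:480,:640]
    n=cv2.undistortPoints(np.c_[u.ravel(),v.ravel()].astype(float).reshape(-1,1,2),K(s),np.array(s['dist_coeffs'])).reshape(-1,2)
    z=s['z_map'].ravel().astype(float); T=np.array(s['cam_to_world'])
    P=np.c_[n*z[:,None],z]@T[:3,:3].T+T[:3,3]; P[z==0]=np.nan
    return P.reshape(480,640,3)
E
python3 - <<'E'
from h import *
s=snap('top','top.png'); snap('scene','scene.png')
o=robot.observe(); print({k:np.round(v,3) for k,v in o.items()})
print(np.round(s['cam_to_world'],3))
E
```

```text
{'time_s': np.float64(0.1), 'qpos': array([-1.184,  0.092,  1.232,  0.   ,  1.82 , -0.057]), 'qd': array([ 0.002, -0.001, -0.003,  0.001,  0.   ,  0.001]), 'tau': array([ 3.0000e-03, -4.4786e+01, -4.0757e+01,  7.0000e-02,  2.8000e-02,
       -0.0000e+00]), 'position': array([ 0.258, -0.542,  0.199]), 'eef_rot': array([ 0.975,  0.22 , -0.   , -0.001]), 'force': array([ 0.247, -0.025, -0.19 ]), 'moment': array([-0.009, -0.01 , -0.041]), 'grasp_force': np.float64(0.0), 'grip_width': np.float64(1.0)}
[[-0.019 -0.989  0.147  0.262]
 [-1.     0.016 -0.021  0.009]
 [ 0.018 -0.148 -0.989  1.343]
 [ 0.     0.     0.     1.   ]]
```

View pics/top.png

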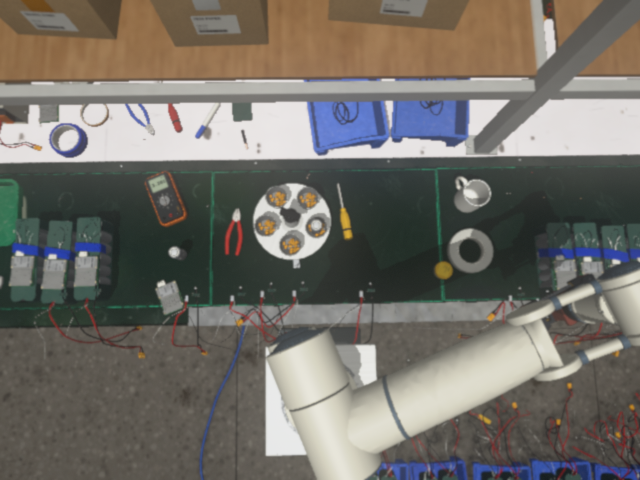

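View pics/scene.png

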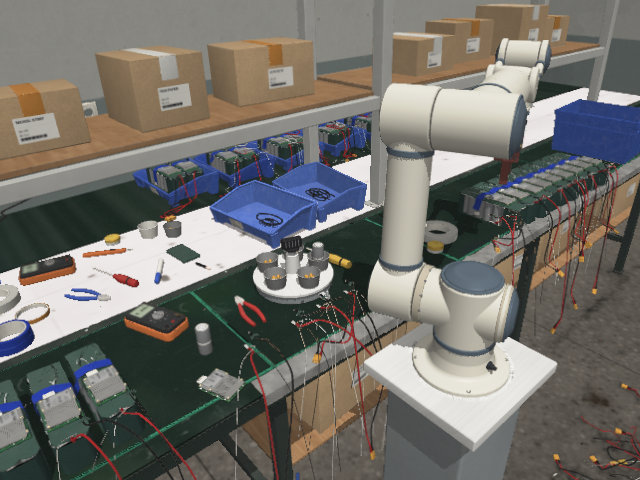

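The top view shows the carousel centred near (291,221). The cell is at about (317,226), the pointer at (296,264), and the cutters and driver are on either side. I'll measure these now.

```bash
cat > m.py <<'E'
from h import *
def measure(s,c0=None):
    P=cloud(s); hsv=cv2.cvtColor(s['img'],cv2.COLOR_BGR2HSV)
    g=np.array(c0 if c0 is not None else plane(s,[[291,221]],.035)[0])
    near=np.hypot(P[...,0]-g[0],P[...,1]-g[1])<.14
    d=near&(P[...,2]>.028)&(P[...,2]<.042)&(np.hypot(P[...,0]-g[0],P[...,1]-g[1])<.125)
    h=cv2.convexHull(np.argwhere(d)[:,::-1].astype(np.float32))
    (c,r)=cv2.minEnclosingCircle(plane(s,h.reshape(-1,2),.035)[:,:2].astype(np.float32)); print('disc',np.round(c,4),round(r,4))
    k=near&(hsv[...,2]<70)&(P[...,2]>.12)&(P[...,2]<.16)&(np.hypot(P[...,0]-g[0],P[...,1]-g[1])<.06)
    q=plane(s,np.argwhere(k)[:,::-1],.145)[:,:2].astype(np.float32); rc=cv2.minAreaRect(q)
    b=cv2.boxPoints(rc); e=max(b[1]-b[0],b[2]-b[1],key=np.linalg.norm); print('bar',np.round(rc[0],4),np.round(rc[1],4),'dir',np.degrees(np.arctan2(e[1],e[0]))%180,k.sum())
    m=near&(P[...,2]>.104)&(P[...,2]<.118)&(np.hypot(P[...,0]-c[0],P[...,1]-c[1])>.05)&(np.hypot(P[...,0]-c[0],P[...,1]-c[1])<.1)
    (t,rr)=cv2.minEnclosingCircle(plane(s,np.argwhere(m)[:,::-1],.111)[:,:2].astype(np.float32)); a=np.degrees(np.arctan2(t[1]-c[1],t[0]-c[0])); print('cell',np.round(t,4),round(rr,4),'dir',a,'R',np.hypot(t[0]-c[0],t[1]-c[1]),m.sum())
E
python3 - <<'E'
from m import *
s=snap('top'); measure(s)
print(plane(s,[[296,266]],.035))
i=s['img'][170:280,240:350]; cv2.imwrite('pics/c.png',cv2.resize(i,(600,600),interpolation=cv2.INTER_CUBIC))
E
```

```text
disc [0.5113 0.0764] 0.1138
bar [0.51   0.0758] [0.049  0.0247] dir 53.225243 122
cell [0.4841 0.0056] 0.0161 dir -110.99690760312937 R 0.07583774534945825 101
[[0.37774024 0.06523945 0.035     ]]
```

View pics/c.png

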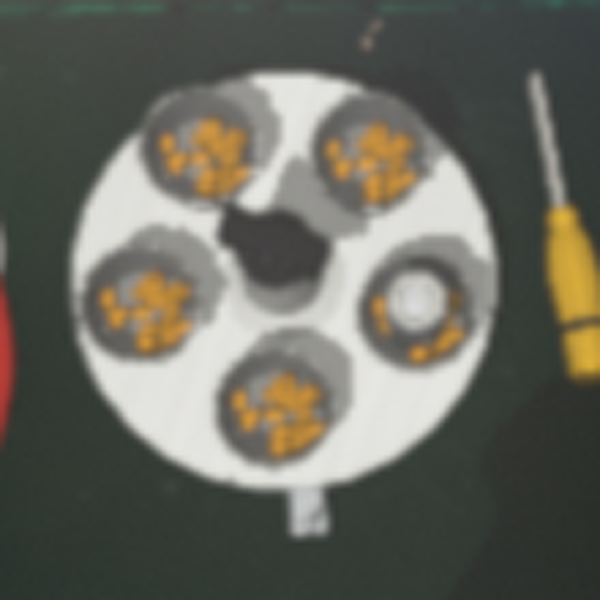

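Emit:
arm_command:
  plan:
    - {"grip": 1, "dx": 0.5, "dy": -0.5, "dz": -0.8, "wz": -0.5}
    - {"grip": 1, "dx": 1.6, "dy": -1.5, "dz": -1.6, "wz": -1.3}
    - {"grip": 1, "dx": 2.7, "dy": -2.5, "dz": -2.3, "wz": -2.1}
    - {"grip": 1, "dx": 3.8, "dy": -3.5, "dz": -2.3, "wz": -2.9}
    - {"grip": 1, "dx": 4.9, "dy": -4.5, "dz": -2.3, "wz": -3.7}
    - {"grip": 1, "dx": 6.0, "dy": -5.5, "dz": -2.3, "wz": -4.5}
    - {"grip": 1, "dx": 7.1, "dy": -6.5, "dz": -2.3, "wz": -5.3}
    - {"grip": 1, "dx": 8.2, "dy": -7.5, "dz": -2.3, "wz": -6.1}
    - {"grip": 1, "dx": 9.3, "dy": -8.5, "dz": -2.3, "wz": -6.9}
    - {"grip": 1, "dx": 10.4, "dy": -9.5, "dz": -2.3, "wz": -7.7}
    - {"grip": 1, "dx": 11.5, "dy": -10.5, "dz": -2.3, "wz": -8.4}
    - {"grip": 1, "dx": 12.5, "dy": -11.4, "dz": -2.3, "wz": -8.7}

```text
$.plan[0]: bad value
```

Emit:
arm_command:
  plan:
    - {"grip": 1, "dx": 0.5, "dy": -0.5, "dz": -0.8, "wx": 0, "wy": 0, "wz": -0.5}
    - {"grip": 1, "dx": 1.6, "dy": -1.5, "dz": -1.6, "wx": 0, "wy": 0, "wz": -1.3}
    - {"grip": 1, "dx": 2.7, "dy": -2.5, "dz": -2.3, "wx": 0, "wy": 0, "wz": -2.1}
    - {"grip": 1, "dx": 3.8, "dy": -3.5, "dz": -2.3, "wx": 0, "wy": 0, "wz": -2.9}
    - {"grip": 1, "dx": 4.9, "dy": -4.5, "dz": -2.3, "wx": 0, "wy": 0, "wz": -3.7}
    - {"grip": 1, "dx": 6.0, "dy": -5.5, "dz": -2.3, "wx": 0, "wy": 0, "wz": -4.5}
    - {"grip": 1, "dx": 7.1, "dy": -6.5, "dz": -2.3, "wx": 0, "wy": 0, "wz": -5.3}
    - {"grip": 1, "dx": 8.2, "dy": -7.5, "dz": -2.3, "wx": 0, "wy": 0, "wz": -6.1}
    - {"grip": 1, "dx": 9.3, "dy": -8.5, "dz": -2.3, "wx": 0, "wy": 0, "wz": -6.9}
    - {"grip": 1, "dx": 10.4, "dy": -9.5, "dz": -2.3, "wx": 0, "wy": 0, "wz": -7.7}
    - {"grip": 1, "dx": 11.5, "dy": -10.5, "dz": -2.3, "wx": 0, "wy": 0, "wz": -8.4}
    - {"grip": 1, "dx": 12.5, "dy": -11.4, "dz": -2.3, "wx": 0, "wy": 0, "wz": -8.7}

```text
time_s: 1.35
position: [0.4497, -0.07, 0.2693]
eef_rot: [0.824, 0.567, 0.0, -0.0]
force: [-0.3, -0.7, 0.4]
grip_width: 1.001
grasp_force: 0.0
```

Emit:
arm_command:
  plan:
    - {"grip": 1, "dx": 1.5, "dy": 0, "dz": 0, "wx": 0, "wy": 0, "wz": 0}
    - {"grip": 1, "dx": 3, "dy": 0.1, "dz": 0, "wx": 0, "wy": 0, "wz": 0}
    - {"grip": 1, "dx": 4.4, "dy": 0.17, "dz": 0, "wx": 0, "wy": 0, "wz": 0}
    - {"grip": 1, "dx": 5.28, "dy": 0.17, "dz": 0, "wx": 0, "wy": 0, "wz": 0}
    - {"grip": 1, "dx": 5.28, "dy": 0.17, "dz": 0, "wx": 0, "wy": 0, "wz": 0}
    - {"grip": 1, "dx": 5.28, "dy": 0.17, "dz": 0, "wx": 0, "wy": 0, "wz": 0}

```text
time_s: 1.95
position: [0.511, 0.074, 0.269]
eef_rot: [0.824, 0.566, -0.001, -0.0]
force: [0.5, -0.3, -0.3]
grip_width: 1.001
grasp_force: 0.0
```

```bash
python3 - <<'E'
from m import *
s=snap('wrist','w1.png'); T=s['cam_to_world']; print(np.round(T,3)); o=robot.observe(); print(o['position'],o['qpos'],o['force'])
measure(s,[.511,.076])
E
```

```text
[[ 0.934 -0.347 -0.092  0.536]
 [-0.359 -0.903 -0.236  0.138]
 [-0.001  0.253 -0.967  0.453]
 [ 0.     0.     0.     1.   ]]
[0.51090825 0.07330798 0.26928326] [ 7.69636508e-02 -1.08036371e-01  1.30598922e+00 -5.53827482e-04
  1.94422464e+00  4.44769635e-01] [ 0.25531113 -0.42886991 -0.68660283]
disc [0.5123 0.0786] 0.1139
bar [0.5126 0.0804] [0.0553 0.0196] dir 69.40443 1267
cell [0.4857 0.009 ] 0.0166 dir -110.93848155526393 R 0.07448300623042099 701
```

View pics/w1.png

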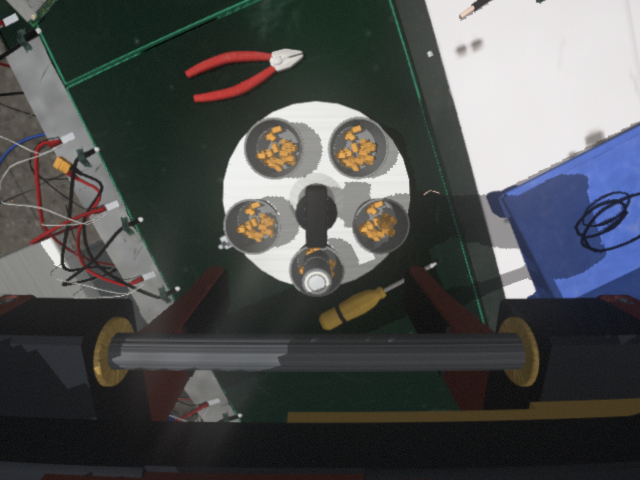

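The wrist view shows the bar at (317,210), in line with the cell at (316,283). The pointer is at (224,243). Next I'll descend and grip.

Emit:
arm_command:
  plan:
    - {"grip": 1, "dx": 0.17, "dy": -0.03, "dz": 0.8, "wx": 0, "wy": 0, "wz": 0}
    - {"grip": 0.8, "dx": 0.17, "dy": -0.03, "dz": 1.8, "wx": 0, "wy": 0, "wz": 0}
    - {"grip": 0.7, "dx": 0.17, "dy": -0.03, "dz": 2.8, "wx": 0, "wy": 0, "wz": 0}
    - {"grip": 0.6, "dx": 0.17, "dy": -0.03, "dz": 3.8, "wx": 0, "wy": 0, "wz": 0}
    - {"grip": 0.6, "dx": 0.17, "dy": -0.03, "dz": 4.5, "wx": 0, "wy": 0, "wz": 0}
    - {"grip": 0.6, "dx": 0.17, "dy": -0.03, "dz": 4.9, "wx": 0, "wy": 0, "wz": 0}
    - {"grip": 0.6, "dx": 0.17, "dy": -0.03, "dz": 4.9, "wx": 0, "wy": 0, "wz": 0}
    - {"grip": 0.6, "dx": 0.17, "dy": -0.03, "dz": 4.9, "wx": 0, "wy": 0, "wz": 0}
  grip_force: 40

```text
time_s: 2.8
position: [0.5125, 0.0785, 0.1237]
eef_rot: [0.825, 0.565, 0.001, 0.0]
force: [-0.4, 0.5, -0.1]
grip_width: 0.601
grasp_force: 0.0
```

Emit:
arm_command:
  plan:
    - {"grip": 0.3, "dx": 0, "dy": 0, "dz": 0, "wx": 0, "wy": 0, "wz": 0}
    - {"grip": 0, "dx": 0, "dy": 0, "dz": 0, "wx": 0, "wy": 0, "wz": 0}
    - {"grip": 0, "dx": 0, "dy": 0, "dz": 0, "wx": 0, "wy": 0, "wz": 0}
    - {"grip": 0, "dx": 0, "dy": 0, "dz": 0, "wx": 0, "wy": 0, "wz": 0}
    - {"grip": 0, "dx": 0, "dy": 0, "dz": 0, "wx": 0, "wy": 0, "wz": 0}
    - {"grip": 0, "dx": 0, "dy": 0, "dz": 0, "wx": 0, "wy": 0, "wz": 0}

```text
time_s: 3.4
position: [0.5124, 0.0792, 0.1229]
eef_rot: [0.824, 0.566, 0.0, 0.0]
force: [0.8, -1.0, 1.9]
grip_width: 0.095
grasp_force: 1.2
```

```bash
python3 - <<'E'
from m import *
s=snap('wrist','w2.png'); o=robot.observe(); print(o['position'],o['grip_width'],o['grasp_force'],o['force'],o['moment'])
measure(s,[.511,.076])
E
```

```text
[0.51235101 0.07915599 0.12294792] 0.05004225942649246 1.223532363655977 [-0.32088355 -0.15668432  2.5639099 ] [ 0.04204587  0.01415905 -0.03407262]
disc [0.5126 0.0795] 0.1132
bar [0.5138 0.0823] [0.0585 0.0277] dir 80.96235 3228
cell [0.4828 0.0028] 0.0112 dir -111.24987811725929 R 0.08223167268006995 594
```

View pics/w2.png

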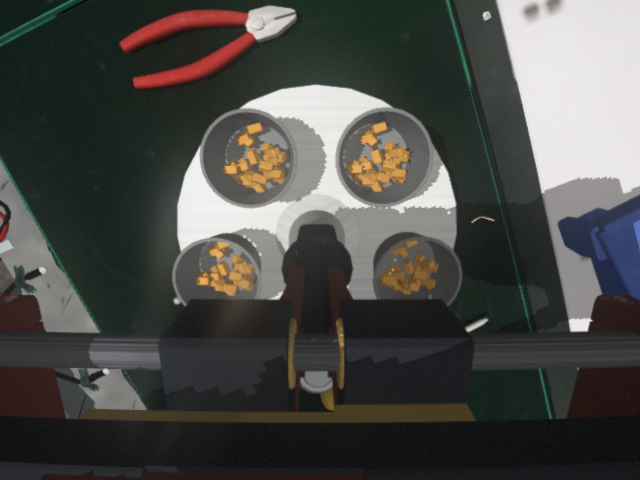

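The wrist view shows the fingers on either side of the bar at about (318,270), and they seem to be still closing. I'll give them more time.

Emit:
arm_command:
  plan:
    - {"grip": 0, "dx": 0, "dy": 0, "dz": 0, "wx": 0, "wy": 0, "wz": 0}
    - {"grip": 0, "dx": 0, "dy": 0, "dz": 0, "wx": 0, "wy": 0, "wz": 0}
    - {"grip": 0, "dx": 0, "dy": 0, "dz": 0, "wx": 0, "wy": 0, "wz": 0}

```text
time_s: 3.75
position: [0.5123, 0.0791, 0.1226]
eef_rot: [0.824, 0.566, 0.0, 0.0]
force: [-0.6, 0.8, 3.0]
grip_width: 0.006
grasp_force: 1.3
```

```bash
python3 - <<'E'
from m import *
s=snap('wrist'); o=robot.observe(); print(o['position'],o['grip_width'],o['grasp_force'],o['force'],o['moment'])
P=cloud(s); i=s['img'][190:420,200:440]; cv2.imwrite('pics/w3.png',cv2.resize(i,(720,690))[:600])
print(np.round(P[215:300:6,318],3))
E
```

```text
[0.51231322 0.07910408 0.12259907] 0.007127194025686656 1.269213372725062 [0.68047182 1.0659309  2.93425874] [ 0.05745628 -0.13908951 -0.00986063]
[[0.521 0.097 0.056]
 [0.52  0.096 0.073]
 [0.523 0.104 0.128]
 [0.523 0.104 0.14 ]
 [0.522 0.102 0.145]
 [0.521 0.099 0.144]
 [0.52  0.096 0.143]
 [0.519 0.093 0.143]
 [0.518 0.091 0.144]
 [0.517 0.088 0.144]
 [0.517 0.088 0.154]
 [0.517 0.088 0.161]
 [0.517 0.088 0.168]
 [0.517 0.088 0.174]
 [0.517 0.088 0.18 ]]
```

View pics/w3.png

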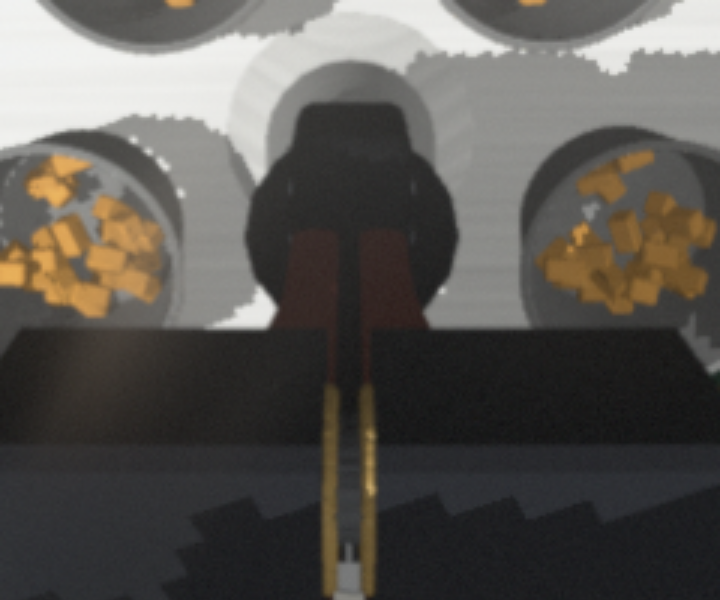

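The fingers look fully shut, yet the bar is in line with them, which is odd. I'll check from the side.

```bash
python3 - <<'E'
from m import *
s=snap('scene'); i=s['img'][190:320,230:360]; cv2.imwrite('pics/s2.png',cv2.resize(i,(600,600),interpolation=cv2.INTER_CUBIC))
o=robot.observe(); print(o['grip_width'],o['grasp_force'],o['force'],o['position'])
E
```

```text
0.004202541103739645 1.2725104397395626 [-0.47606421  0.51378796  1.61978368] [0.51230327 0.07913118 0.12256456]
```

View pics/s2.png

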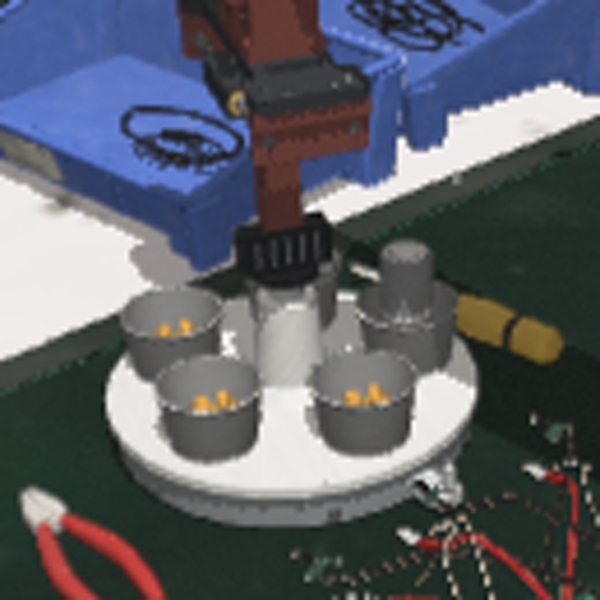

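The scene view shows the shut fingers sitting inside the bar at about (280,230), so there's no real side grip. I'll reopen and close again gradually, watching the width.

Emit:
arm_command:
  plan:
    - {"grip": 0.15, "dx": 0, "dy": 0, "dz": 0, "wx": 0, "wy": 0, "wz": 0}
    - {"grip": 0.3, "dx": 0, "dy": 0, "dz": 0, "wx": 0, "wy": 0, "wz": 0}
    - {"grip": 0.4, "dx": 0, "dy": 0, "dz": 0, "wx": 0, "wy": 0, "wz": 0}
    - {"grip": 0.4, "dx": 0, "dy": 0, "dz": 0, "wx": 0, "wy": 0, "wz": 0}

```text
time_s: 4.25
position: [0.5119, 0.079, 0.122]
eef_rot: [0.824, 0.566, -0.0, -0.0]
force: [0.4, 0.0, -0.6]
grip_width: 0.329
grasp_force: 0.0
```

```bash
python3 - <<'E'
from m import *
s=snap('wrist','w4.png'); o=robot.observe(); print(o['position'],o['grip_width'],o['grasp_force'],o['force'],o['moment'])
measure(s,[.512,.078])
P=cloud(s); print(np.round(P[200:300:6,318],3))
cv2.imwrite('pics/w4.png',cv2.resize(s['img'][190:420,200:440],(720,690))[:600])
E
```

```text
[0.51190492 0.07896123 0.12187706] 0.37264422953552595 0.0 [-0.40549611 -0.71660502 -0.06807317] [-0.04193012 -0.09083341 -0.01623428]
disc [0.5124 0.0791] 0.1132
bar [0.513  0.0812] [0.0467 0.0561] dir 103.66509 4905
cell [0.4862 0.0087] 0.0159 dir -110.44234786454801 R 0.07515133800077178 900
[[0.523 0.105 0.039]
 [0.522 0.101 0.042]
 [0.521 0.098 0.05 ]
 [0.52  0.097 0.067]
 [0.52  0.096 0.081]
 [0.523 0.104 0.134]
 [0.522 0.103 0.143]
 [0.521 0.101 0.146]
 [0.52  0.098 0.145]
 [0.519 0.095 0.144]
 [0.518 0.092 0.144]
 [0.517 0.09  0.146]
 [  nan   nan   nan]
 [0.515 0.084 0.145]
 [0.514 0.081 0.145]
 [0.513 0.078 0.145]
 [0.511 0.074 0.144]]
```

View pics/w4.png

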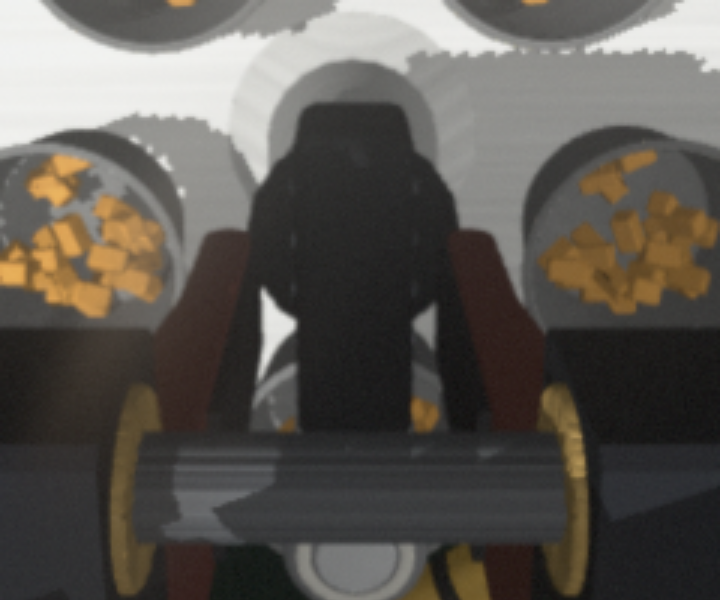

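The wrist view now shows the fingers open on both sides of the bar, at crop columns 230 and 480, and nothing has been disturbed. I'll close gently and see when contact starts.

Emit:
arm_command:
  plan:
    - {"grip": 0.3, "dx": 0, "dy": 0, "dz": 0, "wx": 0, "wy": 0, "wz": 0}
    - {"grip": 0.21, "dx": 0, "dy": 0, "dz": 0, "wx": 0, "wy": 0, "wz": 0}
    - {"grip": 0.2, "dx": 0, "dy": 0, "dz": 0, "wx": 0, "wy": 0, "wz": 0}
    - {"grip": 0.2, "dx": 0, "dy": 0, "dz": 0, "wx": 0, "wy": 0, "wz": 0}
  grip_force: 20

```text
time_s: 4.7
position: [0.5126, 0.0788, 0.1222]
eef_rot: [0.825, 0.566, 0.0, 0.0]
force: [3.5, -0.5, -1.8]
grip_width: 0.214
grasp_force: 20.0
```

Emit:
arm_command:
  plan:
    - {"grip": 0.2, "dx": 0, "dy": 0, "dz": 0.05, "wx": 0, "wy": 0, "wz": 0}
    - {"grip": 0.2, "dx": 0, "dy": 0, "dz": 0.1, "wx": 0, "wy": 0, "wz": 0}
    - {"grip": 0.2, "dx": 0, "dy": 0, "dz": 0.15, "wx": 0, "wy": 0, "wz": 0}
    - {"grip": 0.2, "dx": 0, "dy": 0, "dz": 0.2, "wx": 0, "wy": 0, "wz": 0}
    - {"grip": 0.2, "dx": 0, "dy": 0, "dz": 0.2, "wx": 0, "wy": 0, "wz": 0}

```text
time_s: 5.2
position: [0.5127, 0.0789, 0.1184]
eef_rot: [0.825, 0.566, 0.001, 0.001]
force: [0.2, -2.3, 10.2]
grip_width: 0.214
grasp_force: 20.0
```

```bash
cat > z.py <<'E'
from m import *
s=snap('wrist'); o=robot.observe(); print(o['position'],o['grip_width'],o['grasp_force'],o['force'],o['moment'])
P=cloud(s); hsv=cv2.cvtColor(s['img'],cv2.COLOR_BGR2HSV)
d=np.hypot(P[...,0]-.5125,P[...,1]-.079)
k=(d<.028)&(d>.014)&(hsv[...,2]<80)&(P[...,2]>.125)&(P[...,2]<.15)
h,e=np.histogram(P[k][:,2],bins=25,range=(.125,.15)); print(h)
w=(d<.11)&(P[...,2]>.03)&(P[...,2]<.04); print('disc z',np.median(P[w][:,2]))
m=(P[...,2]>.106)&(P[...,2]<.116)&(d>.055)&(d<.1)&(hsv[...,1]<60)
if m.sum(): p=np.median(P[m],0); print('cell',p,m.sum(),np.degrees(np.arctan2(p[1]-.079,p[0]-.5125)))
E
python3 z.py
```

```text
[0.51276659 0.07887569 0.11853668] 0.21189407800196172 20.000502169132233 [ 0.43741722 -2.62456664  9.28751712] [-0.48055986 -0.05524046  0.08296483]
[ 15  14  23  10  17  14  19  20  17  17  21  19  32  87 189 641 971 177
  27  22  24  21  21  30  33]
disc z 0.03522084503044773
cell [0.48440028 0.00510409 0.11000414] 1092 -110.81984666627393
```

Emit:
arm_command:
  plan:
    - {"grip": 0.2, "dx": 0, "dy": 0, "dz": 0.05, "wx": 0, "wy": 0, "wz": 0}
    - {"grip": 0.2, "dx": 0, "dy": 0, "dz": 0.1, "wx": 0, "wy": 0, "wz": 0}
    - {"grip": 0.2, "dx": 0, "dy": 0, "dz": 0.15, "wx": 0, "wy": 0, "wz": 0}
    - {"grip": 0.2, "dx": 0, "dy": 0, "dz": 0.2, "wx": 0, "wy": 0, "wz": 0}
    - {"grip": 0.2, "dx": 0, "dy": 0, "dz": 0.25, "wx": 0, "wy": 0, "wz": 0}
    - {"grip": 0.2, "dx": 0, "dy": 0, "dz": 0.28, "wx": 0, "wy": 0, "wz": 0}
    - {"grip": 0.2, "dx": 0, "dy": 0, "dz": 0.28, "wx": 0, "wy": 0, "wz": 0}
    - {"grip": 0.2, "dx": 0, "dy": 0, "dz": 0.28, "wx": 0, "wy": 0, "wz": 0}
  grip_force: 25

```text
time_s: 6.05
position: [0.513, 0.0789, 0.1136]
eef_rot: [0.825, 0.566, 0.002, 0.002]
force: [-6.2, -3.8, 23.0]
grip_width: 0.214
grasp_force: 25.0
```

```bash
python3 z.py
```

```text
[0.5129975  0.07890098 0.11366878] 0.21163647820827294 25.028733015060425 [-6.06010295 -3.23164681 23.45955902] [-0.55556328  1.12603904  0.01084358]
[ 17  20  17  18  16  21  18  25  69 120 353 993 498  47  34  23  24  23
  25  29  25  26  31  26  25]
disc z 0.03522149486789844
cell [0.4850417  0.00692072 0.10982979] 1351 -110.85413132579843
```

The knob is at its stop, 8 mm down with about 23 N, and the cell hasn't moved. I'll turn it clockwise about 64°.

Emit:
arm_command:
  plan:
    - {"grip": 0.2, "dx": 0, "dy": 0, "dz": 0, "wx": 0, "wy": 0, "wz": 0.2}
    - {"grip": 0.2, "dx": 0, "dy": 0, "dz": 0, "wx": 0, "wy": 0, "wz": 0.6}
    - {"grip": 0.2, "dx": 0, "dy": 0, "dz": 0, "wx": 0, "wy": 0, "wz": 1.2}
    - {"grip": 0.2, "dx": 0, "dy": 0, "dz": 0, "wx": 0, "wy": 0, "wz": 1.8}
    - {"grip": 0.2, "dx": 0, "dy": 0, "dz": 0, "wx": 0, "wy": 0, "wz": 2.4}
    - {"grip": 0.2, "dx": 0, "dy": 0, "dz": 0, "wx": 0, "wy": 0, "wz": 3.0}
    - {"grip": 0.2, "dx": 0, "dy": 0, "dz": 0, "wx": 0, "wy": 0, "wz": 3.6}
    - {"grip": 0.2, "dx": 0, "dy": 0, "dz": 0, "wx": 0, "wy": 0, "wz": 4.2}
    - {"grip": 0.2, "dx": 0, "dy": 0, "dz": 0, "wx": 0, "wy": 0, "wz": 4.8}
    - {"grip": 0.2, "dx": 0, "dy": 0, "dz": 0, "wx": 0, "wy": 0, "wz": 5.4}
    - {"grip": 0.2, "dx": 0, "dy": 0, "dz": 0, "wx": 0, "wy": 0, "wz": 5.8}
    - {"grip": 0.2, "dx": 0, "dy": 0, "dz": 0, "wx": 0, "wy": 0, "wz": 6.0}

```text
time_s: 7.3
position: [0.5134, 0.0787, 0.1137]
eef_rot: [0.943, 0.332, 0.003, 0.001]
force: [-4.9, -3.8, 22.8]
grip_width: 0.214
grasp_force: 25.0
```

```bash
python3 z.py
```

```text
[0.513366   0.07870446 0.11368973] 0.21484401641502746 25.01210242509842 [-5.38111502 -3.96765993 23.05978638] [-0.64287454  0.88817636 -0.03838285]
[  6  22  11  15  13  18  16  22  54 125 350 984 507  58  29  21  30  26
  24  20  30  36  28  27  28]
disc z 0.035225774055145403
cell [0.45308119 0.02938061 0.10986493] 1370 -140.13545933125457
```

Emit:
arm_command:
  plan:
    - {"grip": 0.2, "dx": 0, "dy": 0, "dz": 0, "wx": 0, "wy": 0, "wz": 0.3}
    - {"grip": 0.2, "dx": 0, "dy": 0, "dz": 0, "wx": 0, "wy": 0, "wz": 1.0}
    - {"grip": 0.2, "dx": 0, "dy": 0, "dz": 0, "wx": 0, "wy": 0, "wz": 1.8}
    - {"grip": 0.2, "dx": 0, "dy": 0, "dz": 0, "wx": 0, "wy": 0, "wz": 2.6}
    - {"grip": 0.2, "dx": 0, "dy": 0, "dz": 0, "wx": 0, "wy": 0, "wz": 3.4}
    - {"grip": 0.2, "dx": 0, "dy": 0, "dz": 0, "wx": 0, "wy": 0, "wz": 4.2}
    - {"grip": 0.2, "dx": 0, "dy": 0, "dz": 0, "wx": 0, "wy": 0, "wz": 5.0}
    - {"grip": 0.2, "dx": 0, "dy": 0, "dz": 0, "wx": 0, "wy": 0, "wz": 5.7}
    - {"grip": 0.2, "dx": 0, "dy": 0, "dz": 0, "wx": 0, "wy": 0, "wz": 6.3}
    - {"grip": 0.2, "dx": 0, "dy": 0, "dz": 0, "wx": 0, "wy": 0, "wz": 6.7}
    - {"grip": 0.2, "dx": 0, "dy": 0, "dz": 0, "wx": 0, "wy": 0, "wz": 6.9}
    - {"grip": 0.2, "dx": 0, "dy": 0, "dz": 0, "wx": 0, "wy": 0, "wz": 7.0}

```text
time_s: 8.55
position: [0.5136, 0.0782, 0.1137]
eef_rot: [0.999, 0.034, 0.003, 0.001]
force: [-4.8, -4.6, 21.2]
grip_width: 0.215
grasp_force: 25.0
```

Emit:
arm_command:
  plan:
    - {"grip": 0.2, "dx": 0, "dy": 0, "dz": 0, "wx": 0, "wy": 0, "wz": 0}
    - {"grip": 0.2, "dx": 0, "dy": 0, "dz": 0, "wx": 0, "wy": 0, "wz": 0}
    - {"grip": 0.2, "dx": 0, "dy": 0, "dz": 0, "wx": 0, "wy": 0, "wz": 0}

```text
time_s: 8.85
position: [0.5136, 0.0783, 0.1137]
eef_rot: [0.999, 0.034, 0.003, 0.001]
force: [-3.8, -5.6, 22.7]
grip_width: 0.207
grasp_force: 25.0
```

```bash
python3 z.py; python3 - <<'E'
from h import *
s=snap('scene'); x0,y0=255,210
cv2.imwrite('pics/s3.png',cv2.resize(s['img'][y0:y0+110,x0:x0+110],(600,600),interpolation=cv2.INTER_CUBIC))
# predicted pixel of the pointer and cell for the current estimate
T=np.linalg.inv(s['cam_to_world'])
for a in (-170,-175,-180):
    a=np.radians(a); p=np.array([.5125+.134*np.cos(a),.079+.134*np.sin(a),.035])
    q=cv2.projectPoints(p,T[:3,:3],T[:3,3],K(s),np.array(s['dist_coeffs']))[0].ravel(); print(q,(q-[x0,y0])*600/110)
E
```

```text
[0.51354723 0.078243   0.11368958] 0.21174036015794562 25.00676393508911 [-4.80804879 -5.45639934 22.91422456] [-0.85310571  0.7038463  -0.00775175]
[ 0  0  0  0  0  0  0  2  3 14 31 41  6  0  0  0  0  0  0  0  0  0  0  0
  0]
disc z 0.035249420159665756
cell [0.43681008 0.07242598 0.10992707] 1374 -175.03605677866372
[329.32980165 288.10346997] [405.43528173 426.01892709]
[326.41306264 290.0017449 ] [389.52579624 436.37315398]
[323.18607932 291.77411111] [371.92406902 446.04060607]
```

View pics/s3.png

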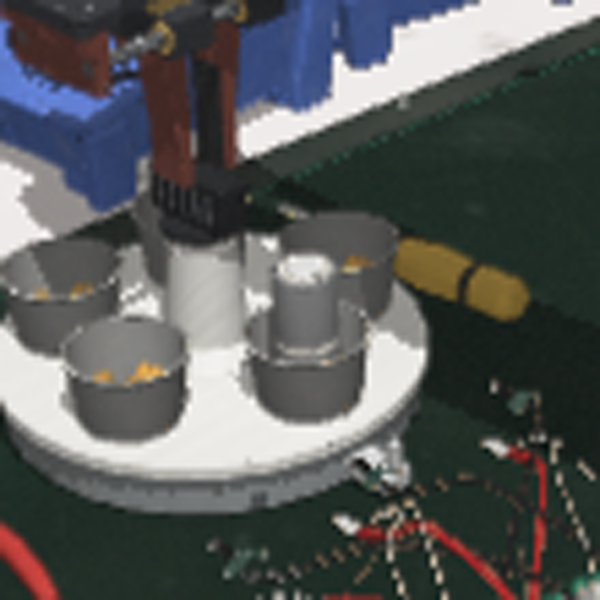

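The scene view shows the cell cup at (305,350), in line with the pointer at about (390,445). The tip's predicted position for -175° is (390,436). The knob is down and the carousel is still, so I'm handing in.

```bash
python3 -c "
from plant import robot
print(robot.sign_off())"
```

```text
the job is handed in; nothing more can be done
None
```

I handed the job in with the knob held at its stop (about 23 N down, 25 N grip) and the carousel still; by camera the cell cup is within about 1° of the pointer. The hand-in call returned no verdict. My first grip attempt closed fully without a real hold on the bar, so I reopened and regripped before pushing down.

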